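Power the stock scanner and show it a spice jar

TASK

Plug the orange battery block fully home into the socket of the stock scanner and let go of it. Then take the gold-capped spice jar out of the crate and hold it up in the air in front of the scanner's lens: straight above the ring marked on the scanner's base, its middle level with the middle of the lens, upright, and with the picture side of its paper label squarely facing the lens. The job finishes while you are still holding the jar there, still and touching nothing else; leave the two red-capped jars standing in their crate and the tin, bottle and garlic behind where they are.

Things in the scene. Friction and masses are not known exactly. Their poses are not given: they have to be found in the camera images.
- scanner: stock scanner, fixed; origin on the worktop under its post. Grey base plate 110 mm in x, y from -50 to +285 mm, 8 mm thick. Black post, 50 x 34 mm, and white head, 84 x 44 mm, both centred near y = -11 mm, top 162 mm up; the lens looks along +y. White marked ring, 64 mm across, on the plate at y = 130 mm; black dock, 54 x 64 mm, 40 mm high, at y = 235 mm
- lens (a point): centre of the front of the round black lens, 130 mm above the worktop; its axes are those of the scanner (looks along +y)
- view_point (a point): point in the air on the lens axis straight above the centre of the marked ring, 106 mm in front of the lens and 130 mm above the worktop: where the middle of the jar is to be held
- socket_mouth (a point): centre of the mouth of the rectangular socket, in the top face of the dock, 40 mm above the worktop; axes as the scanner's (z up). The hole is 26 mm in x, 40 mm in y, 27 mm deep, straight down, with a 4 mm chamfer round the mouth
- battery_head (a point): centre of the orange head (30 mm in its x, 44 in y, 38 high) of the loose battery, 120 g. Under it a black plug, 22 mm in x, 36 in y, 24 long, its last 5 mm 4 mm narrower. 62 mm high, it stands on its plug; this point is 43 mm above the foot. Its x goes along the socket's x, either way round; fully home the head rests on the dock, this point 19 mm above the socket mouth
- battery_foot (a point): centre of the underside of the battery's plug; 24 mm below the socket mouth when fully home. z up, axes as the battery's
- crate: light wooden crate, fixed: 85 mm in x, 224 mm in y, walls 32 mm high and 5 mm thick, floor 5 mm, with two dividers across y; a jar stands in each of the three compartments (72 mm apart in y). Origin under its centre
- jar_gold_center (a point): centre, half-way up, of the loose spice jar with gold cap: 42 mm wide, 96 high, about 110 g. The round gold cap, 41 mm across, is its top 20 mm: cap middle 38 mm above this point. z up the jar; the front of its label, with a picture, is on its -x side (a plain printed one on +x) and at the start faces roughly to the robot. It stands on the crate floor in any compartment
- jar_red_a_center (a point): centre, half-way up, of a red-capped spice jar (45 mm across, 106 mm high) in the crate, loose, to be left standing there
- jar_red_b_center (a point): the same for the other red-capped spice jar
- pea_tin: tin with a green picture, 75 mm across, 58 mm high, at the back of the worktop; to be left alone. Origin at its underside
- oil_bottle: oil bottle with a yellow cap, 264 mm high, at the back; to be left alone. Origin at its underside
- garlic: garlic bulb, 60 mm, at the back; to be left alone. Origin at its underside
Mind the look-alikes: they are no part of the job. Leave any green or turquoise look-alike of the part that bears jar_red_a_center alone.

How it is judged:
On the way, in this order (a step that is already met when the one before it is completed fails the run):
1. the battery is plugged fully home in the scanner's socket and let go (z of battery_foot in the frame of socket_mouth below -0.0205 m and horizontal distance between battery_foot and socket_mouth below 0.005 m and angle between the x axis of battery_foot and the x axis of socket_mouth, either way round below 0.12 rad and angle between battery_foot's own z axis and vertical below 0.1 rad and contact force between the fingers and battery below 0.1 N), for 0.3 s.
2. the gold-capped jar is out of the crate, gripped and clear of it (height (world z) of jar_gold_center above 0.1 m and contact force between the fingers and jar_gold above 1 N and contact force between jar_gold and crate below 0.1 N), for 0.2 s.
At the end, for the whole second after the job is handed in: Jar held still, clear of the scanner, middle within 20 mm of the view point across and in height, upright to 0.15 rad, label picture to the lens to 0.3 rad; battery foot 20.5 mm or more deep (24 = home), within 5 mm and 0.12 rad; red-capped jars upright, within 40 mm of their start (z of battery_foot in the frame of socket_mouth below -0.0205 m and horizontal distance between battery_foot and socket_mouth below 0.005 m and angle between the x axis of battery_foot and the x axis of socket_mouth, either way round below 0.12 rad and angle between battery_foot's own z axis and vertical below 0.1 rad and horizontal distance between jar_gold_center and view_point below 0.02 m and z of jar_gold_center in the frame of view_point between -0.02 and 0.02 m and angle between jar_gold_center's own z axis and vertical below 0.15 rad and angle between the x axis of jar_gold_center and the y axis of lens, either way round below 0.3 rad and x of lens in the frame of jar_gold_center below -0.05 m and contact force between the fingers and jar_gold above 1 N and contact force between jar_gold and scanner below 0.1 N and linear speed of jar_gold below 0.03 m/s and angular speed of jar_gold below 0.3 rad/s and angle between each of jar_red_a_center, jar_red_b_center's own z axis and vertical below 0.2 rad and distance of each of jar_red_a_center, jar_red_b_center from where it was at the start of the episode below 0.04 m); the arm keeps its last pose, push and grip.
It fails at once if a red-capped jar is knocked over or taken out (angle between any of jar_red_a_center, jar_red_b_center's own z axis and vertical above 0.5 rad or height (world z) of any of jar_red_a_center, jar_red_b_center above 0.1 m).
It fails at once if the tin, bottle or garlic at the back is moved more than 30 mm (distance of any of pea_tin, oil_bottle, garlic from where it was at the start of the episode above 0.03 m).
It also fails if it takes over 54 s, if anything falls off the work surface, if the arm or the gripper's body presses on something with over 40 N, if the wrist force passes 120 N, or if a joint passes its speed limit or range.

ROBOT

A 6-joint arm with a two-finger parallel gripper is mounted at the origin on a cart in front of the work surface, level with it; the furniture and walls round the work are solid. World frame = base frame: x ahead of the robot, y to its left, z up, the work surface at z = 0. Lengths are in m, angles in rad, forces in N, time in s.
With the tool pointing down it reaches from about 0.3 to 0.85 m from the base axis. Payload 4.2 kg.
Tool frame: the origin (TCP) lies on the centre line of the jaws, within the pads' length; the fingertips stand 19 mm ahead of it and the grasp point (between the pads) is the TCP; z points along the fingers, y is the line along which they close (so a half turn about z gives the same grasp; the last joint's range is limited). The gripper opens to 91 mm and grips with 3 to 60 N. Pads are 32 mm wide; open, the fingers measure 118 mm over their backs; the gripper's body (76 mm by 178 mm) begins 60 mm behind the grasp point.
Start: joints at [-1.322, 0.32, 1.565, -0, 1.257, -0.02], TCP at [0.153, -0.554, 0.233] pointing down, gripper open.
Joint ranges: [-3.11, 3.11], [-0.84, 2.01], [0.21, 2.61], [-1.34, 4.49], [0.05, 2.63], [-2.56, 2.56]. Speed limits (rad/s): [2.57, 2.57, 3.14, 3.14, 3.14, 3.14].

INTERFACE

Orientations are given as a unit quaternion [w, x, y, z].
In Python, from rig import read_state, camera, camera_model, job_done gives the robot as it stands.
- The arm moves only by the tool arm_command, never from a script. Its argument "rows" is text: rows parted by semicolons, each of 5 numbers parted by spaces: the opening, from 0 (shut) to 1 (fully open), then the shift along the tool's x, y, z in cm, then the turn about the tool's z in degrees. A call has 1 to 12 rows; each row is the pose to reach, as a shift and turn from the pose commanded when the call began, along the tool's axes at that moment; what a row does not reach only later rows make up. A row lasts 1/8 s, in which the tool goes at most 62.5 mm and 10.7 degrees, less where a joint would pass 70% of its speed; a pose out of reach is approached as far as the arm can. A call with a gripper value outside its range is refused whole. The fingers move at their own pace and stop on an object; "newtons" is the grip in N (left out, the last holds). Time passes only in rows, so rows that repeat a pose let the fingers close. It gives the time, the measured TCP pose, the force, the opening and the grip force at its end, in the units of the state.
- read_state(): the state, without advancing time (a new reading comes with each control period).
- camera(name): name is "scene" or "top" or "wrist"; returns the picture (480x640x3 uint8, red, green, blue); there is no depth.
- camera_model(name): a dict with "fx", "fy", "cx", "cy" (pixels), "k1" (the pictures are not rectified: a ray, as slopes to the right and down, at radius r is drawn at 1 + k1 r^2 times it, then the intrinsics apply), "view" (4x4, takes a point from world to camera coordinates). Camera axes: x right, y down, z forward; pixel columns grow to the right and rows downward; lengths in m; the calibration is good to about 2 mm. A picture is of the moment at which its call begins: read the wrist's pose just before it. camera_model takes no time and is no camera call; for the wrist camera it gives the pose at the moment of the call.
- job_done(): hands the job in; it is judged then, once.
The state is a dict: "time": time; "joint_pos": joint angles; "qvel": joint speeds; "joint_efforts": joint torques, N m; "tool_pos": TCP position; "orientation": TCP orientation; "force": force on the tool from outside, world axes, zero at the start; "wrist_torque": the same for the moment, N m; "gripper_width": finger opening in m; "grip_force": force on a finger pad.
Only numpy, scipy, OpenCV 4.12 (cv2) and the standard library are available. Lean on these libraries where they do the work, as an engineer would, in place of code of your own. Each camera call takes 0.05 s, during which the arm holds its last target. There are 200 camera calls.

## Working session

There is one attempt and no reset: what is moved stays moved. The work goes in short steps, Python scripts to look and compute and a tool call to move; the robot and the scene stay as the last step left them, time stands still between calls to the robot, and variables do not carry over. Pictures are saved under pics/ and viewed, at most 10 in all, crops included, and the job is handed in when it is done.

Besides the shell and the picture viewer there is one more tool, called after "Emit:" by a JSON object that holds its "method" and its "body", one argument or row to a line. arm_command: Moves the arm, as the interface text tells. Its arguments: {"type":"object","properties":{"rows":{"type":"string"},"newtons":{"type":"number"}},"required":["rows"]}

```bash
mkdir -p pics; cat > h.py <<'E'
import numpy as np, cv2
from rig import *
def shot(n,f):
    m=camera_model(n); im=camera(n); cv2.imwrite('pics/'+f,im[:,:,::-1]); np.save('pics/'+f+'.npy',im); return im,m
def ray(m,u,v):
    V=np.array(m['view']); d=np.array([(u-m['cx'])/m['fx'],(v-m['cy'])/m['fy']]); s=d.copy()
    for _ in range(20): s=d/(1+m['k1']*(s@s))
    R=V[:3,:3]; return -R.T@V[:3,3], R.T@np.array([s[0],s[1],1])
def onz(m,u,v,z):
    o,d=ray(m,u,v); return o+d*(z-o[2])/d[2]
def proj(m,p):
    V=np.array(m['view']); c=V[:3,:3]@np.array(p)+V[:3,3]; s=c[:2]/c[2]; s=s*(1+m['k1']*(s@s)); return s[0]*m['fx']+m['cx'],s[1]*m['fy']+m['cy']
E
python3 - <<'E'
from h import *
for n in ('scene','top'):
    im,m=shot(n,n+'1.png'); print(n,m)
s=read_state(); print(s['tool_pos'],s['orientation'],s['gripper_width'])
E
```

```text
scene {'fx': 591.4145932315922, 'fy': 591.4145932315922, 'cx': 316.34804884078426, 'cy': 251.10279899002987, 'k1': -0.15789821063412315, 'view': array([[-0.48224037, -0.87584755,  0.018311  ,  0.2523074 ],
       [-0.50947264,  0.2633885 , -0.81918504,  0.34361395],
       [ 0.7126583 , -0.40437305, -0.57323693,  1.12264925],
       [ 0.        ,  0.        ,  0.        ,  1.        ]])}
top {'fx': 573.8549378460694, 'fy': 573.8549378460694, 'cx': 327.6469222562884, 'cy': 241.42955077812334, 'k1': -0.1342566037170238, 'view': array([[ 0.21466464, -0.97663668, -0.00999414, -0.11057704],
       [-0.86810866, -0.1861012 , -0.46016703,  0.4929957 ],
       [ 0.44755608,  0.10745759, -0.88777611,  1.56106503],
       [ 0.        ,  0.        ,  0.        ,  1.        ]])}
[ 0.15258924 -0.55396463  0.23222225] [-7.74868878e-04  9.90981961e-01  1.33993075e-01 -9.27282996e-05] 0.09104790305388095
```

View pics/top1.png

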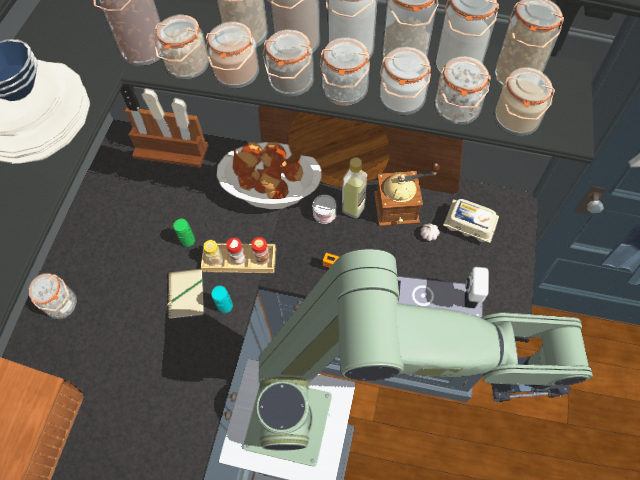

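View pics/scene1.png

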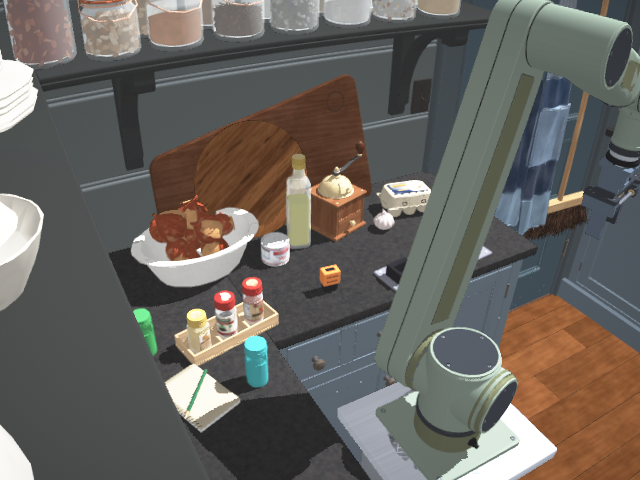

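The top view shows the ring at (423,296), the scanner head at (478,285), and the gold cap at (210,247), with the battery partly hidden at (332,261). The scene view shows the battery at (330,276) and the gold cap at (197,316).

```bash
python3 - <<'E'
from h import *
mt=camera_model('top'); ms=camera_model('scene')
im=np.load('pics/top1.png.npy')
hsv=cv2.cvtColor(im,cv2.COLOR_RGB2HSV)
# ring: white blob contour near (423,296)
w=((hsv[:,:,1]<60)&(hsv[:,:,2]>190)).astype(np.uint8); 
n,l,st,c=cv2.connectedComponentsWithStats(w)
for i in range(1,n):
    if 395<c[i][0]<500 and 255<c[i][1]<330 and st[i][4]>15: print('white',st[i],c[i])
print('ring',onz(mt,423,296,.008)); print('headtop?',onz(mt,479,272,.162))
S=np.load('pics/scene1.png.npy'); h2=cv2.cvtColor(S,cv2.COLOR_RGB2HSV)
for nm,m,h in (('top',mt,hsv),('scene',ms,h2)):
  for col,(a,b) in {'orange':(8,20),'gold':(20,30)}.items():
    k=((h[:,:,0]>=a)&(h[:,:,0]<=b)&(h[:,:,1]>170)&(h[:,:,2]>150)).astype(np.uint8)
    n,l,st,c=cv2.connectedComponentsWithStats(k)
    for i in range(1,n):
        if st[i][4]>40 and 150<c[i][0]<400 and 220<c[i][1]<360: print(nm,col,st[i],c[i],onz(m,*c[i],.05),onz(m,*c[i],.095))
print('gold',onz(mt,210,246,.098),onz(ms,197,316,.098))
# crate outer corners on top image, rim z=.032
for p in ((203,249),(275,244),(274,271),(202,272)): print(p,onz(mt,*p,.032))
E
```

```text
white [473 267  15  34 406] [480.36453202 281.55172414]
white [454 284  12   7  52] [459.78846154 286.32692308]
ring [ 0.44100502 -0.31012919  0.008     ]
headtop? [ 0.47854724 -0.44173806  0.162     ]
top gold [204 240  13  14  71] [210.84507042 247.88732394] [0.44328133 0.35106866 0.05      ] [0.42339152 0.33565027 0.095     ]
top gold [324 253  14  11  48] [329.08333333 257.85416667] [ 0.48664369 -0.01121254  0.05      ] [ 0.46550434 -0.01619144  0.095     ]
gold [0.42756043 0.3390528  0.098     ] [0.42600134 0.34181617 0.098     ]
(203, 249) [0.44232984 0.38021599 0.032     ]
(275, 244) [0.5064087  0.16487689 0.032     ]
(274, 271) [0.41685266 0.14438121 0.032     ]
(202, 272) [0.36677645 0.3588283  0.032     ]
```

Emit:
{"method": "arm_command", "body": {
  "rows": "1 12 -12 -8 -20;1 39 -41 -8 -75;1 39 -41 -8 -75;1 39 -41 -8 -75;1 39 -41 -8 -75;1 39 -41 -8 -75;1 39 -41 -8 -75;1 39 -41 -8 -75;1 39 -41 -8 -75;1 39 -41 -8 -75;1 39 -41 -8 -75;1 39 -41 -8 -75"
}}

```text
time: 1.6
tool_pos: [0.4191, -0.0567, 0.3126]
orientation: [-0.0, 0.705, 0.709, -0.001]
force: [0.0, -0.6, 0.5]
gripper_width: 0.0911
grip_force: 0.0
```

```bash
python3 - <<'E'
from h import *
s=read_state(); print(s['time'],s['tool_pos'],s['orientation'],s['joint_pos'])
a,_=shot('wrist','w2.png'); b,_=shot('top','top2.png')
cv2.imwrite('pics/c2.png',np.hstack([cv2.resize(a,(400,300)),cv2.resize(b[200:350,300:500],(400,300))])[:,:,::-1])
E
```

```text
1.6 [ 0.41908721 -0.0567095   0.31259368] [-1.70958302e-04  7.05260927e-01  7.08947552e-01 -6.03372993e-04] [-1.61110226e-01  3.05786266e-02  1.72791377e+00 -7.95660425e-04
  1.38408107e+00 -1.66175824e-01]
```

View pics/c2.png

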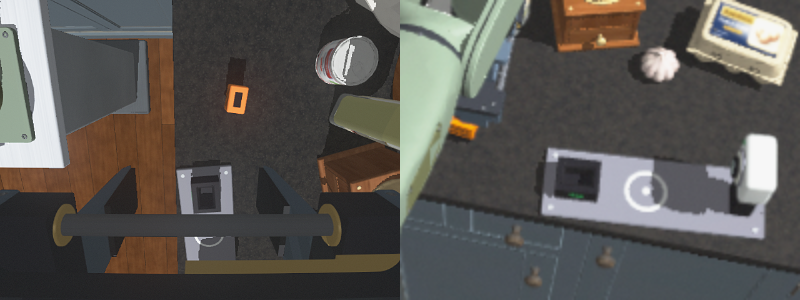

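Left: wrist view with the battery top at about (379,160) full scale and the socket at about (331,309). Right: top view with the dock at about (389,290) and the ring at about (422,295).

```bash
python3 - <<'E'
from h import *
im=np.load('pics/w2.png.npy'); m=camera_model('wrist'); print(m['fx'],m['k1'],np.round(ray(m,320,240),3))
h=cv2.cvtColor(im,cv2.COLOR_RGB2HSV)
k=((h[:,:,0]>=5)&(h[:,:,0]<=22)&(h[:,:,1]>150)&(h[:,:,2]>150)).astype(np.uint8)[120:200,340:420]
cs,_=cv2.findContours(k,cv2.RETR_EXTERNAL,cv2.CHAIN_APPROX_NONE); c=max(cs,key=cv2.contourArea)[:,0]+[340,120]
print(c.min(0),c.max(0))
P=np.array([onz(m,*p,.062)[:2] for p in c]); print('bat',cv2.minAreaRect((P*1000).astype(np.float32)))
cv2.imwrite('pics/b.png',cv2.resize(im[120:200,340:420],(400,400),interpolation=0)[:,:,::-1])
# plate from top
im=np.load('pics/top2.png.npy'); mt=camera_model('top'); h=cv2.cvtColor(im,cv2.COLOR_RGB2HSV)
sub=im[270:325,368:490].astype(int)
dots=(sub.min(2)>195).astype(np.uint8); n,l,st,c=cv2.connectedComponentsWithStats(dots)
for i in range(1,n):
    q=c[i]+[368,270]; print('w',st[i][2:],q.round(1),onz(mt,*q,.008).round(4))
cv2.imwrite('pics/p.png',cv2.resize(im[268:328,366:492],None,fx=3,fy=3,interpolation=0)[:,:,::-1])
a=cv2.resize(cv2.imread('pics/b.png'),(360,360)); b=cv2.imread('pics/p.png'); o=np.zeros((360,800,3),np.uint8); o[:,:360]=a; o[:b.shape[0],380:380+b.shape[1]]=b; cv2.imwrite('pics/bp.png',o)
E
```

```text
397.29471716500143 -0.031513904763880454 [[ 0.418  0.026  0.464]
 [ 0.015 -0.299 -0.954]]
[362 137] [397 182]
bat ((482.9502258300781, -15.448286056518555), (43.29137420654297, 29.367212295532227), 83.01807403564453)
w [ 14  30 359] [480.6 282.4] [ 0.5219 -0.4775  0.008 ]
w [3 3 7] [377.3 277. ] [ 0.4738 -0.1642  0.008 ]
w [ 18  21 119] [418.7 295.8] [ 0.4389 -0.2972  0.008 ]
w [ 4  5 16] [422.5 295. ] [ 0.4439 -0.3082  0.008 ]
w [3 3 7] [374.7 303. ] [ 0.3887 -0.1718  0.008 ]
w [3 3 7] [477.  314.7] [ 0.4147 -0.4773  0.008 ]
```

View pics/bp.png

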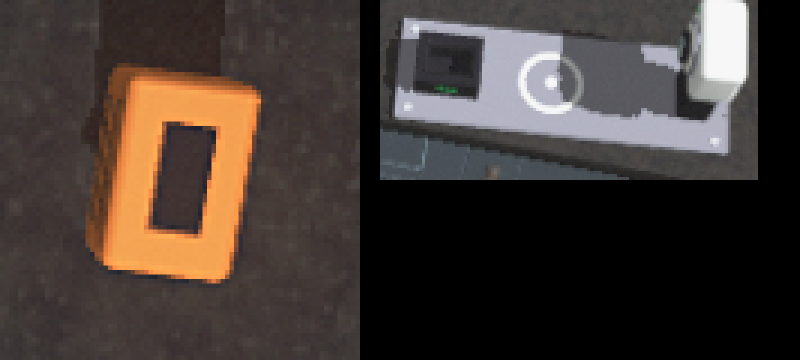

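Left: the battery top face has crop corners (133,78), (260,95), (230,283) and (103,268). Right: the scanner with its corner screws and ring centre dot, lens looking toward the dock, yaw about 5°.

```bash
python3 - <<'E'
from h import *
m=camera_model('wrist')
P=np.array([onz(m,u/4.5+340-.4,v/4.5+120-.4,.062)[:2] for u,v in ((133,78),(260,95),(230,283),(103,268))])
print(P.round(4),P.mean(0)); e=[P[(i+1)%4]-P[i] for i in range(4)]
for d in e: print(np.linalg.norm(d),np.degrees(np.arctan2(d[1],d[0])))
s=read_state(); print(s['tool_pos'])
E
```

```text
[[ 0.4717  0.0064]
 [ 0.4998  0.003 ]
 [ 0.4956 -0.0386]
 [ 0.4667 -0.0354]] [ 0.48345325 -0.01616389]
0.028319660931914178 -6.9111398580514765
0.04177508587063766 -95.69876259165447
0.029082957137122774 173.68440632587166
0.04206820117340001 83.25525086359029
[ 0.41916562 -0.0568031   0.31274077]
```

Emit:
{"method": "arm_command", "body": {
  "rows": "1 4 6.5 6 7;1 4 6.5 10 7;1 4 6.5 16 7;1 4 6.5 21 7;1 4 6.5 25 7;1 4 6.5 26 7;1 4 6.5 26 7"
}}

```text
time: 2.58
tool_pos: [0.4849, -0.0158, 0.0533]
orientation: [0.0, 0.747, 0.665, 0.0]
force: [-0.5, -0.9, 0.2]
gripper_width: 0.0913
grip_force: 0.0
```

Emit:
{"method": "arm_command", "body": {
  "rows": "0.2 0 0 0 0;0.2 0 0 0 0;0.2 0 0 0 0;0.2 0 0 0 0;0.2 0 0 0 0",
  "newtons": 25
}}

```text
time: 3.2
tool_pos: [0.4845, -0.015, 0.053]
orientation: [0.0, 0.747, 0.665, 0.0]
force: [0.8, 0.8, 0.5]
gripper_width: 0.0442
grip_force: 0.0
```

Emit:
{"method": "arm_command", "body": {
  "rows": "0.1 0 0 0 0;0.1 0 0 0 0;0.1 0 0 0 0;0.1 0 0 0 0;0.1 0 0 0 0"
}}

```text
time: 3.82
tool_pos: [0.4845, -0.0151, 0.0529]
orientation: [-0.0, 0.747, 0.665, -0.0]
force: [-0.4, -1.3, 0.4]
gripper_width: 0.0301
grip_force: 24.9
```

Emit:
{"method": "arm_command", "body": {
  "rows": "0.1 0 0 -4 0;0.1 -2 -1 -10 -3;0.1 -5 -3 -15 -8;0.1 -8 -4.1 -19.7 -12;0.1 -8 -4.1 -19.7 -12;0.1 -8 -4.1 -19.7 -12;0.1 -8 -4.1 -19.7 -12"
}}

```text
time: 4.7
tool_pos: [0.434, -0.0891, 0.2482]
orientation: [-0.002, 0.673, 0.74, -0.001]
force: [0.3, -0.3, -1.8]
gripper_width: 0.0302
grip_force: 24.9
```

```bash
python3 - <<'E'
from h import *
s=read_state(); print(s['time'],s['tool_pos'],s['orientation'],s['grip_force'])
a,m=shot('wrist','w3.png'); np.save('pics/m3.npy',m)
cv2.imwrite('pics/w3v.png',a[:,:,::-1])
E
```

```text
4.7 [ 0.4339707  -0.08909864  0.24815851] [-0.00166804  0.67278692  0.73983391 -0.00086853] 24.94342267513275
```

View pics/w3v.png

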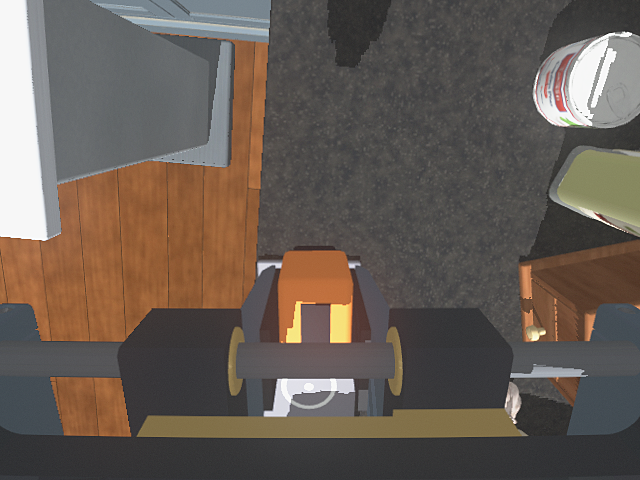

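The battery sits square between the pads and hides the dock, so I'll measure the socket in the earlier wrist and top pictures.

```bash
cat >> h.py <<'E'
from scipy.spatial.transform import Rotation as Ro
def T(p,q):
    M=np.eye(4); M[:3,:3]=Ro.from_quat([q[1],q[2],q[3],q[0]]).as_matrix(); M[:3,3]=p; return M
E
python3 - <<'E'
from h import *
m=np.load('pics/m3.npy',allow_pickle=True).item()
C=np.array(m['view'])@T([0.4339707,-0.08909864,0.24815851],[-0.00166804,0.67278692,0.73983391,-0.00086853])
m['view']=C@np.linalg.inv(T([0.41908721,-0.0567095,0.31259368],[-1.70958302e-04,7.05260927e-01,7.08947552e-01,-6.03372993e-04]))
np.save('pics/m2.npy',m)
im=np.load('pics/w2.png.npy')
a=cv2.resize(im[255:375,270:400],None,fx=3.07,fy=3.07,interpolation=0)
a=np.clip(a.astype(float)*1.8,0,255).astype(np.uint8)
t=np.load('pics/top2.png.npy'); b=cv2.resize(t[272:312,368:408],(368,368),interpolation=0); b=np.clip(b.astype(float)*1.8,0,255).astype(np.uint8)
o=np.hstack([a[:368,:399],b]); cv2.imwrite('pics/sock.png',o[:,:,::-1]); print(o.shape)
mt=camera_model('top')
for y,z in ((235,.04),):
    pass
# predictions of mouth centre using screws/ring
R=np.radians(5); c=np.array([.4439,-.3082])+.105*np.array([-np.sin(R),np.cos(R)]); print(c, proj(m,[*c,.04]),proj(mt,[*c,.04]))
E
```

```text
(368, 767, 3)
[ 0.43474865 -0.20359956] (np.float64(327.9056617699197), np.float64(317.29712120779476)) (np.float64(388.72757418026083), np.float64(286.96250504823377))
```

View pics/sock.png

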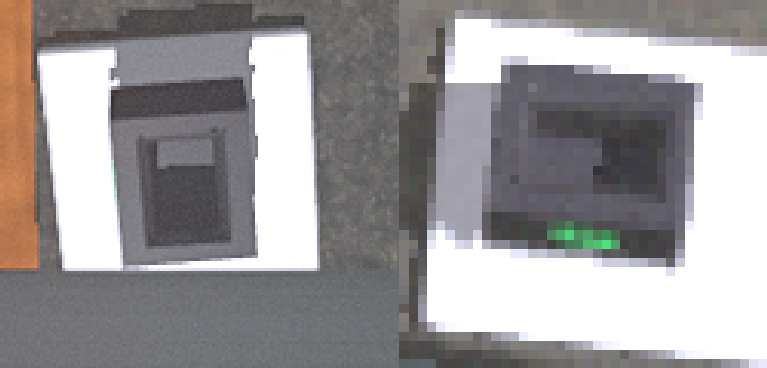

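Left: dock top face corners at (110,118), (245,105), (256,255) and (122,264), with the mouth inside. Right: dock top at (505,62), (700,85), (683,232) and (487,212).

```bash
python3 - <<'E'
from h import *
m=np.load('pics/m2.npy',allow_pickle=True).item(); mt=camera_model('top')
def rep(P,n):
    P=np.array(P); print(n,P.mean(0).round(4))
    for i in range(4):
        d=P[(i+1)%4]-P[i]; print('  ',np.linalg.norm(d).round(4),np.degrees(np.arctan2(d[1],d[0])).round(1))
rep([onz(m,u/3.07+269.6,v/3.07+254.6,.04)[:2] for u,v in ((110,118),(245,105),(256,255),(122,264))],'dock wrist')
rep([onz(m,u/3.07+269.6,v/3.07+254.6,.04)[:2] for u,v in ((137,138),(215,129),(230,243),(146,247))],'mouth wrist')
rep([onz(mt,(u-399)/9.2+367.6,v/9.2+271.6,.04)[:2] for u,v in ((505,62),(700,85),(683,232),(487,212))],'dock top')
# plate screws predicted
E
```

```text
dock wrist [ 0.4364 -0.2013]
   0.0515 6.4
   0.065 -84.3
   0.0531 -175.3
   0.0635 94.2
mouth wrist [ 0.4359 -0.2026]
   0.03 7.6
   0.0498 -81.7
   0.0331 -176.6
   0.0474 94.6
dock top [ 0.4327 -0.2041]
   0.0636 -85.3
   0.0518 -176.8
   0.063 95.7
   0.053 3.9
```

Emit:
{"method": "arm_command", "body": {
  "rows": "0.1 -5 -0.4 1 0;0.1 -9 -0.7 5 0;0.1 -11.2 -0.9 10 0;0.1 -11.2 -0.9 14 0;0.1 -11.2 -0.9 14.5 0;0.1 -11.2 -0.9 14.5 0;0.1 -11.2 -0.9 14.5 0"
}}

```text
time: 5.62
tool_pos: [0.4375, -0.2023, 0.1065]
orientation: [0.002, 0.673, 0.74, 0.0]
force: [0.7, -0.1, -1.0]
gripper_width: 0.0298
grip_force: 24.9
```

```bash
python3 - <<'E'
from h import *
s=read_state(); print(s['time'],s['tool_pos'],s['orientation'],s['force'])
a,m=shot('wrist','w4.png'); b,_=shot('top','t4.png');c,_=shot('scene','s4.png')
ms=camera_model('scene'); u,v=map(int,proj(ms,[.435,-.2,.06])); mt=camera_model('top'); U,V=map(int,proj(mt,[.435,-.2,.06])); print(u,v,U,V)
r=lambda i,u,v:cv2.resize(i[v-30:v+30,u-30:u+30],(400,400),interpolation=0)
cv2.imwrite('pics/v4.png',np.hstack([r(b,U,V),r(c,u,v)])[:,:,::-1])
E
```

```text
5.625 [ 0.43751281 -0.20234227  0.10651963] [1.66264019e-03 6.72706665e-01 7.39907272e-01 4.55488220e-04] [ 0.69315429 -0.14404092 -1.04600201]
403 259 388 283
```

View pics/v4.png

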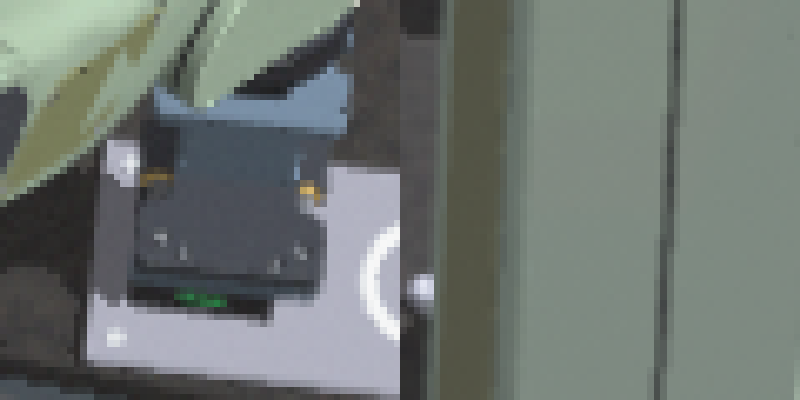

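The arm hides the fit in both views, so I'm going down slowly by force.

Emit:
{"method": "arm_command", "body": {
  "rows": "0.1 0 0 0 0;0.1 0 0 0 0;0.1 0 0 0.5 0;0.1 0 0 1 0;0.1 0 0 1 0"
}}

```text
time: 6.4
tool_pos: [0.4358, -0.202, 0.0943]
orientation: [-0.001, 0.673, 0.74, -0.0]
force: [-0.4, 0.2, -1.1]
gripper_width: 0.0297
grip_force: 24.9
```

Emit:
{"method": "arm_command", "body": {
  "rows": "0.1 0 0 0.3 0;0.1 0 0 0.6 0;0.1 0 0 0.9 0;0.1 0 0 0.9 0"
}}

```text
time: 6.9
tool_pos: [0.436, -0.2021, 0.0857]
orientation: [-0.0, 0.673, 0.74, -0.0]
force: [-0.8, -0.1, -1.7]
gripper_width: 0.03
grip_force: 24.9
```

Emit:
{"method": "arm_command", "body": {
  "rows": "0.1 0 0 0.4 0;0.1 0 0 0.8 0;0.1 0 0 1.2 0;0.1 0 0 1.5 0;0.1 0 0 1.7 0;0.1 0 0 1.7 0"
}}

```text
time: 7.65
tool_pos: [0.4363, -0.2022, 0.0689]
orientation: [0.0, 0.673, 0.74, 0.0]
force: [0.2, -0.3, -1.4]
gripper_width: 0.0298
grip_force: 25.0
```

Emit:
{"method": "arm_command", "body": {
  "rows": "0.1 0 0 0.2 0;0.1 0 0 0.4 0;0.1 0 0 0.4 0"
}}

```text
time: 8.02
tool_pos: [0.4363, -0.2023, 0.0685]
orientation: [0.001, 0.673, 0.74, 0.0]
force: [-7.7, 3.9, 29.4]
gripper_width: 0.0303
grip_force: 25.0
```

Emit:
{"method": "arm_command", "body": {
  "rows": "0.1 0 0 -0.4 0;0.6 0 0 -0.4 0;0.6 0 0 -0.4 0;0.6 0 0 -0.4 0;0.6 0 0 -0.4 0;0.6 0 0 -0.4 0"
}}

```text
time: 8.78
tool_pos: [0.4362, -0.2022, 0.0688]
orientation: [-0.0, 0.673, 0.74, -0.0]
force: [0.1, 0.8, 0.4]
gripper_width: 0.0547
grip_force: 0.0
```

Emit:
{"method": "arm_command", "body": {
  "rows": "1 0 0 -3 0;1 0 0 -8 0;1 0 0 -14 0;1 0 0 -18 0;1 8 0 -18 0;1 12 0 -18 0;1 12 0 -18 0;1 12 0 -18 0"
}}

```text
time: 9.78
tool_pos: [0.425, -0.0829, 0.249]
orientation: [0.0, 0.673, 0.74, -0.0]
force: [0.6, -0.3, -0.0]
gripper_width: 0.0915
grip_force: 0.0
```

```bash
python3 - <<'E'
from h import *
s=read_state(); print(s['time'],s['tool_pos'],s['orientation'],s['gripper_width'],s['joint_pos'])
a,m=shot('wrist','w5.png'); b,_=shot('top','t5.png')
cv2.imwrite('pics/v5.png',np.hstack([a[200:440,220:420],cv2.resize(b[262:322,368:468],(400,240),interpolation=0)])[:,:,::-1])
E
```

```text
9.775 [ 0.42504723 -0.082902    0.24903107] [ 4.02855070e-04  6.72687942e-01  7.39926177e-01 -1.49706144e-04] 0.09154837793602946 [-2.18699586e-01  8.23545417e-02  1.83255162e+00 -7.00922437e-04
  1.22613556e+00 -3.13588036e-01]
```

View pics/v5.png

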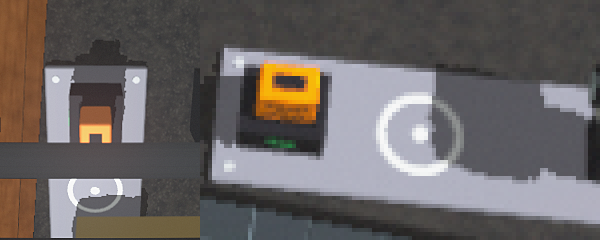

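The battery is seated in the dock with its head on the dock top. Now the jar.

Emit:
{"method": "arm_command", "body": {
  "rows": "1 10 0.5 -7 10;1 36.2 1.3 -7 20;1 36.2 1.3 -7 20;1 36.2 1.3 -7 20;1 36.2 1.3 -7 20;1 36.2 1.3 -7 20;1 36.2 1.3 -7 20;1 36.2 1.3 -7 20;1 36.2 1.3 -7 20;1 36.2 1.3 -7 20"
}}

```text
time: 11.12
tool_pos: [0.4041, 0.2774, 0.3189]
orientation: [0.0, 0.792, 0.611, -0.0]
force: [-0.4, -0.1, 0.4]
gripper_width: 0.0913
grip_force: 0.0
```

```bash
python3 - <<'E'
from h import *
s=read_state(); print(s['time'],s['tool_pos'],s['orientation'])
a,m=shot('wrist','w6.png'); np.save('pics/m6.npy',m)
b=np.load('pics/scene1.png.npy')[295:365,170:240]; 
u,v=map(int,proj(m,[.42,.337,.1])); print(u,v)
cv2.imwrite('pics/v6.png',np.hstack([cv2.resize(a[max(0,v-120):v+120,u-100:u+100],(500,600)),cv2.resize(b,(300,600))])[:,:,::-1]); print(max(0,v-120),u-100)
E
```

```text
11.125 [0.40411027 0.27736251 0.31890195] [ 1.91499944e-04  7.91969285e-01  6.10560880e-01 -1.67712111e-04]
315 139
19 215
```

View pics/v6.png

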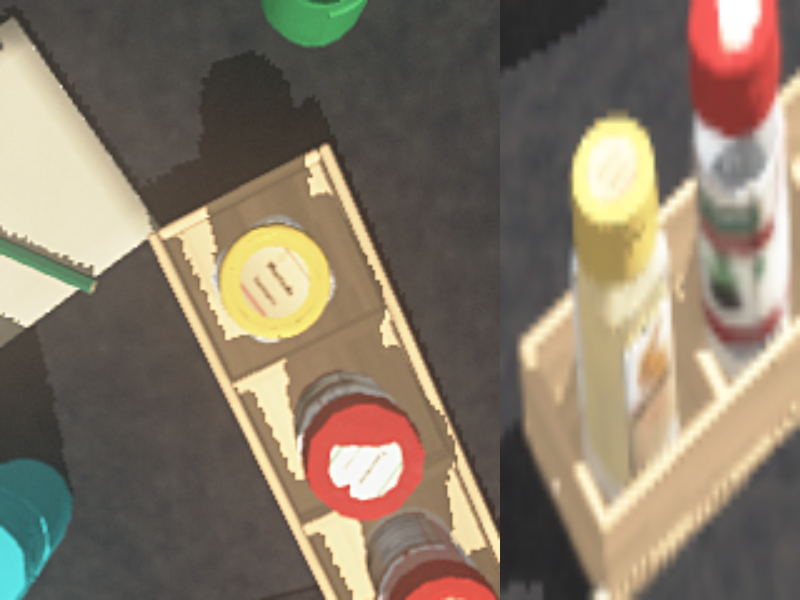

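The gold cap centre is at about (325,131) in the wrist picture, and the crate is turned by its yaw. The scene crop shows the picture label right of the body's middle, at columns 625–672 of a body spanning 578–678.

```bash
python3 - <<'E'
from h import *
m=np.load('pics/m6.npy',allow_pickle=True).item(); a=np.load('pics/w6.png.npy'); h=cv2.cvtColor(a,cv2.COLOR_RGB2HSV)
k=((h[:,:,0]>=22)&(h[:,:,0]<=32)&(h[:,:,1]>110)&(h[:,:,2]>120)).astype(np.uint8); k[:, :290]=0;k[:,365:]=0;k[:90]=0;k[180:]=0
c=max(cv2.findContours(k,cv2.RETR_EXTERNAL,cv2.CHAIN_APPROX_NONE)[0],key=cv2.contourArea)
(u,v),r=cv2.minEnclosingCircle(c); P=onz(m,u,v,.101); print(u,v,r,P, 'diam',np.linalg.norm(onz(m,u+r,v,.101)-onz(m,u-r,v,.101)))
f=lambda x,y:onz(m,x/2.5+215,y/2.5+19,.032)
A,B,C=f(155,235),f(340,600),f(325,148)
for d in (B-A,C-A): print('crate edge',np.degrees(np.arctan2(d[1],d[0])),np.linalg.norm(d))
ms=camera_model('scene'); S=np.load('pics/scene1.png.npy')
ctr=P.copy()
for z in (.03,.045,.06,.07):
    ctr[2]=z; u,v=proj(ms,ctr); v=int(round(v)); print('z',z,'axis',round(u,1),v,'r px',abs(proj(ms,ctr+[-.021*.5,-.021*.85,0])[0]-u))
    print(' '.join(f"{x}:"+','.join(map(str,S[v,x])) for x in range(int(u)-14,int(u)+15)))
E
```

```text
324.54254150390625 131.62765502929688 22.32667350769043 [0.42962852 0.34192298 0.101     ] diam 0.040263893683955526
crate edge -77.98490158669755 0.18361192675405094
crate edge 11.229750945895713 0.07910537531161396
z 0.03 axis 199.6 339 r px 9.393167571117402
185:197,168,132 186:173,147,115 187:164,140,109 188:181,175,166 189:184,174,147 190:181,165,124 191:181,163,122 192:179,162,121 193:180,162,122 194:181,164,123 195:183,164,122 196:186,166,126 197:186,166,126 198:184,167,131 199:189,188,181 200:226,225,223 201:236,232,227 202:207,173,140 203:201,161,122 204:195,158,125 205:198,165,134 206:189,153,114 207:159,131,101 208:185,157,126 209:229,205,166 210:232,214,179 211:171,146,115 212:169,145,115 213:167,143,112
z 0.045 axis 198.9 334 r px 9.45869325882208
184:211,178,140 185:211,179,140 186:213,180,141 187:202,182,158 188:187,178,159 189:184,167,130 190:186,167,123 191:187,168,123 192:187,169,123 193:187,169,123 194:185,166,122 195:188,170,127 196:189,170,127 197:191,170,127 198:184,166,124 199:195,174,127 200:239,221,156 201:230,223,192 202:241,234,207 203:247,246,242 204:244,2
[... 426 characters left out ...]
183 200:227,217,180 201:233,223,184 202:239,232,198 203:241,233,201 204:242,235,204 205:233,223,188 206:221,206,164 207:233,221,175 208:241,229,192 209:211,189,157 210:208,177,139 211:234,207,162 212:169,144,114
z 0.07 axis 197.7 325 r px 9.569395679080344
183:86,84,84 184:85,84,83 185:82,80,81 186:116,119,123 187:189,192,195 188:168,151,115 189:162,139,82 190:162,139,81 191:164,141,82 192:164,141,81 193:164,141,81 194:165,141,82 195:164,141,82 196:164,141,81 197:164,140,81 198:165,141,84 199:190,164,94 200:221,189,108 201:228,201,114 202:235,209,118 203:242,222,132 204:238,224,168 205:246,240,215 206:250,246,226 207:251,248,235 208:248,244,234 209:232,213,182 210:215,183,144 211:213,181,141
```

Edge analysis of the scene picture shows a square jar body with a corner facing the camera at column 198.7, so jar yaw is about 32°. I'll grip aligned with that.

Emit:
{"method": "arm_command", "body": {
  "rows": "0.72 6.8 0.8 3 -10;0.72 6.8 0.8 5 -20;0.72 6.8 0.8 8 -30;0.72 6.8 0.8 12 -40;0.72 6.8 0.8 15 -46.7;0.72 6.8 0.8 19 -46.7;0.72 6.8 0.8 22 -46.7;0.72 6.8 0.8 22.2 -46.7;0.72 6.8 0.8 22.2 -46.7"
}}

```text
time: 12.3
tool_pos: [0.4295, 0.3428, 0.098]
orientation: [0.0, 0.484, 0.875, 0.001]
force: [0.2, 0.5, 0.4]
gripper_width: 0.0655
grip_force: 0.0
```

Emit:
{"method": "arm_command", "body": {
  "rows": "0.2 0 0 0 0;0.2 0 0 0 0;0.2 0 0 0 0;0.2 0 0 0 0;0.2 0 0 0 0",
  "newtons": 25
}}

```text
time: 12.92
tool_pos: [0.4291, 0.343, 0.0976]
orientation: [0.0, 0.484, 0.875, 0.001]
force: [-0.2, -0.4, 5.6]
gripper_width: 0.041
grip_force: 25.0
```

Emit:
{"method": "arm_command", "body": {
  "rows": "0.2 0 0 -1 0;0.2 0 0 -4 0;0.2 0 0 -8 0;0.2 0 0 -12 0;0.2 0 0 -15 0;0.2 0 0 -15 0;0.2 0 0 -15 0",
  "newtons": 40
}}

```text
time: 13.8
tool_pos: [0.4279, 0.3421, 0.2455]
orientation: [-0.001, 0.484, 0.875, -0.001]
force: [-0.1, -0.4, -1.2]
gripper_width: 0.0404
grip_force: 40.0
```

Emit:
{"method": "arm_command", "body": {
  "rows": "0.2 -2 -1.2 0 -3;0.2 -6 -3.6 0 -8;0.2 -10 -6 0 -14;0.2 -14 -8.3 0 -20;0.2 -18 -10.7 0 -26;0.2 -22 -13 0 -32;0.2 -26 -15.4 0 -38;0.2 -30 -17.8 0 -44;0.2 -34 -20.2 0 -50;0.2 -38 -22.5 0 -56;0.2 -42 -24.9 0 -60;0.2 -45 -26.7 0 -63"
}}

```text
time: 15.3
tool_pos: [0.4405, -0.1818, 0.2449]
orientation: [-0.002, -0.045, 0.999, 0.001]
force: [-0.2, -0.1, -2.1]
gripper_width: 0.0401
grip_force: 40.0
```

Emit:
{"method": "arm_command", "body": {
  "rows": "0.2 0.2 -4 0 0;0.2 0.5 -8 1 0;0.2 0.7 -11 2 0;0.2 0.8 -12.8 4 0;0.2 0.8 -12.8 6 0;0.2 0.8 -12.8 7.3 0;0.2 0.8 -12.8 7.3 0;0.2 0.8 -12.8 7.3 0;0.2 0.8 -12.8 7.3 0"
}}

```text
time: 16.42
tool_pos: [0.4455, -0.3087, 0.1748]
orientation: [0.001, -0.045, 0.999, -0.001]
force: [0.2, -0.6, -1.3]
gripper_width: 0.0405
grip_force: 40.0
```

```bash
python3 - <<'E'
from h import *
s=read_state(); print(s['time'],s['tool_pos'],s['orientation'],s['joint_pos'],s['force'],s['grip_force'])
a,_=shot('wrist','w7.png'); b,mt=shot('top','t7.png'); c,ms=shot('scene','s7.png')
u,v=map(int,proj(ms,[.445,-.308,.13])); U,V=map(int,proj(mt,[.445,-.308,.13])); print(u,v,U,V)
z=lambda i,u,v:cv2.resize(i[v-35:v+35,u-35:u+35],(300,300),interpolation=0)
r=cv2.resize(a,(400,300))
o=np.zeros((600,800,3),np.uint8); o[:300,:300]=z(b,U,V); o[:300,300:600]=z(c,u,v); o[300:,:400]=r; o[300:,400:]=cv2.resize(b,(400,300)); cv2.imwrite('pics/v7.png',o[:,:,::-1])
E
```

```text
16.425 [ 0.44546308 -0.30866488  0.17480796] [ 6.80500385e-04 -4.46902387e-02  9.99000498e-01 -5.70129279e-04] [-6.27144996e-01  3.11507379e-01  1.73158722e+00 -5.09298382e-05
  1.09672310e+00 -2.28732840e+00] [ 0.17731806 -0.60470351 -1.34479488] 39.99964111066902
438 223 428 278
```

View pics/v7.png

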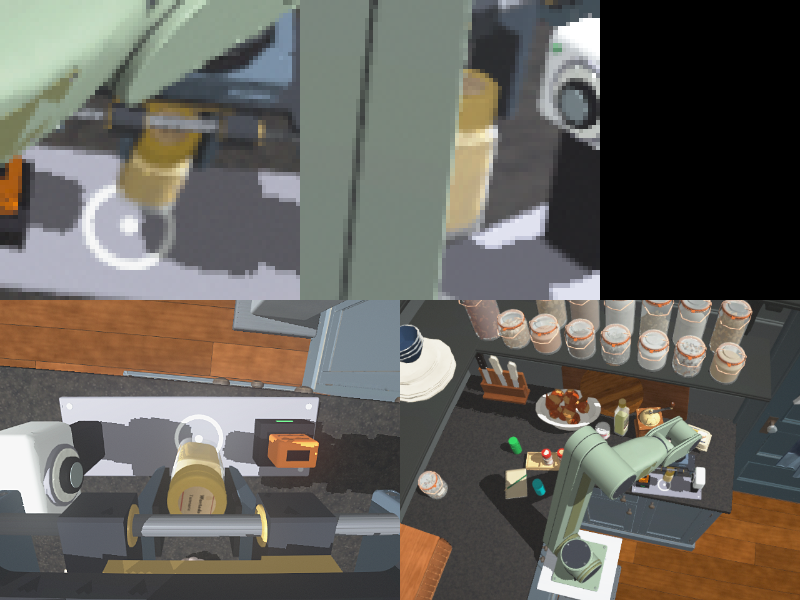

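The jar hangs upright over the ring with a plain side face toward the wrist camera and the lens at left. I'll check the jar's yaw from its bottom edge by numbers.

```bash
python3 - <<'E'
from h import *
a=np.load('pics/w7.png.npy').astype(int); m=camera_model('wrist')
for c in range(268,368,6):
    col=a[215:300,c]; k=np.where((col[:,0]-col[:,2]>25)&(col[:,0]>120))[0]; print((c,215+k[0]) if len(k) else (c,None),end=' ')
print()
R=lambda d:np.radians(d)
for y in (80,88,95,102,110):
    cs=[]
    for sx,sy in ((1,1),(1,-1),(-1,1),(-1,-1)):
        p=np.array([.4455,-.3087])+.021*(sx*np.array([np.cos(R(y)),np.sin(R(y))])+sy*np.array([-np.sin(R(y)),np.cos(R(y))]))
        cs.append(tuple(int(q) for q in proj(m,[*p,.082])))
    print(y,sorted(cs))
E
```

```text
(268, None) (274, np.int64(287)) (280, np.int64(276)) (286, np.int64(236)) (292, np.int64(233)) (298, np.int64(229)) (304, np.int64(227)) (310, np.int64(228)) (316, np.int64(228)) (322, np.int64(229)) (328, np.int64(230)) (334, np.int64(231)) (340, np.int64(234)) (346, np.int64(241)) (352, np.int64(269)) (358, np.int64(294)) (364, None) 
80 [(276, 272), (291, 212), (337, 287), (355, 229)]
88 [(279, 276), (286, 215), (342, 284), (352, 223)]
95 [(282, 219), (283, 280), (346, 280), (348, 219)]
102 [(278, 223), (287, 284), (344, 216), (350, 277)]
110 [(275, 228), (292, 287), (338, 212), (354, 272)]
```

Emit:
{"method": "arm_command", "body": {
  "rows": "0.2 0 0 0 -3;0.2 0 0 0 -6;0.2 0 0 0 -6;0.2 0 0 0 -6;0.2 0 0 0 -6;0.2 0 0 0 -6"
}}

```text
time: 17.32
tool_pos: [0.445, -0.3086, 0.174]
orientation: [0.0, -0.097, 0.995, -0.0]
force: [0.6, -0.4, -1.5]
gripper_width: 0.0407
grip_force: 40.0
```

```bash
python3 - <<'E'
from h import *
s=read_state(); print(s['time'],s['tool_pos'],s['orientation'],s['joint_pos'][5],s['grip_force'],np.abs(s['qvel']).max())
a,_=shot('wrist','w8.png'); a=a.astype(int)
for c in range(286,350,6):
    col=a[215:300,c]; k=np.where((col[:,0]-col[:,2]>25)&(col[:,0]>120))[0]; print(c,215+k[0] if len(k) else None,end='; ')
print(job_done())
E
```

```text
17.325 [ 0.44500234 -0.30859399  0.17397264] [ 5.28847598e-06 -9.65991817e-02  9.95323363e-01 -4.43647233e-05] -2.391796023137446 39.99973572982867 0.0022852591351306415
286 236; 292 233; 298 228; 304 227; 310 228; 316 228; 322 229; 328 230; 334 231; 340 234; 346 241; the job is handed in; nothing more can be done
None
```

The job is handed in at 17.3 s; I haven't seen a verdict. The battery is plugged home and released. The gold-capped jar is held still at the view point, with its picture side toward the lens by my estimate (within about 5°), since no camera could see that face.

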